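# Clear the sorting plate through its gate

### The job

Pull the black knob of the sorting station all the way out until it stays out, which opens the gate in the plate. Sweep the four loose steel pieces through the opening into the bin below with the wooden scraper, not with the fingers, and leave the scraper standing on the plate. Then push the knob fully home to close the gate; do not disturb the carton, the jar or the padlock.

Things in the scene. Friction and masses are not known exactly. Their poses are not given: they have to be found in the camera images.
- station: Fixed grey sheet-metal sorting station. Origin on the bench under its middle; x away from the robot at yaw 0, y along it, z up. Aluminium plate: top 100 mm up, x -85 to 85, y -244 to 30 mm. Rims round plate and opening stand 15 mm above the plate, 6 to 8 mm thick. At its +y end is a console, y 150 to 270 mm, whose face slopes 40 degrees down towards -x and carries the knob.
- opening (a point): Middle of the opening, level with the plate top: 170 mm (station x) by 90 mm (station y), from the plate edge at station y = 30 to the end rim at 120 mm. A fixed bin lies below, floor 5 mm above the bench. Shut by a steel gate whose top is 6 mm below the plate; pulling the knob slides it away under the plate (to -y).
- guard (a point): Middle of a fixed steel guard bar, 10 mm thick, 116 mm long along station y, about 75 mm above and 14 mm beyond (+x) the pushed-in knob head; its ends bend down and back (+x) to the console. It blocks a gripper coming straight down on the pushed-in knob; one tilted about 40 degrees, along the knob axis, passes on the robot side of it.
- pull (a joint): How far the knob is pulled out, m: 0 pushed fully home (gate shut), 0.040 fully out (gate fully open). An over-centre spring: from either end it resists with about 6 to 8 N, falling to nothing half-way (0.020), then snaps on to the other end and stays there.
- pull_grip (a point): Middle of the black knob head, on its axis; moves with it. Round head 44 mm across, 35 mm long (18 mm outwards of this point, 17 mm inwards) on a 12 mm stem; the console face is 44 mm inwards of this point when pushed home. Own z = pull direction (outwards), 40 degrees from vertical towards the station's -x; own y = station y.
- scraper_center (a point): Centre of the loose wooden scraper (about 220 g), 37.5 mm above its underside. It stands on the plate near the -y end: foot 150 mm (own x) by 28 mm (own y) by 25 mm high, and on it an upright grip 80 mm (x) by 24 mm (y), reaching from 25 to 75 mm above the underside. At the start its x is nearly across the plate (the station's x).
- piece1: Loose flat steel strap, 64 x 18 x 5 mm, about 40 g, lying on the plate between the scraper and the opening; origin at the middle of its underside.
- piece2: Loose flat steel strap, 64 x 18 x 5 mm, about 40 g, lying on the plate between the scraper and the opening; origin at the middle of its underside.
- piece3: Loose flat steel L-bracket, legs 60 and 50 mm, 16 mm wide, 5 mm thick, about 40 g, lying on the plate between the scraper and the opening; origin at the middle of its underside.
- piece4: Loose flat steel L-bracket, legs 60 and 50 mm, 16 mm wide, 5 mm thick, about 40 g, lying on the plate between the scraper and the opening; origin at the middle of its underside.
- carton: Bystander: closed cardboard carton 100 x 140 x 80 mm beyond the station; origin in the middle of its underside.
- jar: Bystander: closed jar, 76 mm diameter, 110 mm high, beyond the station; origin in the middle of its underside.
- padlock: Bystander: big brass padlock lying beyond the console, body 60 x 65 x 28 mm with a steel shackle to +y; origin in the middle of the body's underside.
There are look-alikes about, which are no part of the job. What is shaped like the part that bears scraper_center but white is not meant.

How it is judged:
On the way, in this order (a step that is already met when the one before it is completed fails the run):
1. the knob is pulled out to its end (at least 36 mm) (value of joint pull above 0.036 m), for 0.2 s.
2. all four pieces lie in the bin below the opening (z of each of piece1, piece2, piece3, piece4 in the frame of station below 0.06 m and y of piece1 in the frame of station between 0.025 and 0.125 m and x of piece1 in the frame of station between -0.09 and 0.09 m and y of piece2 in the frame of station between 0.025 and 0.125 m and x of piece2 in the frame of station between -0.09 and 0.09 m and y of piece3 in the frame of station between 0.025 and 0.125 m and x of piece3 in the frame of station between -0.09 and 0.09 m and y of piece4 in the frame of station between 0.025 and 0.125 m and x of piece4 in the frame of station between -0.09 and 0.09 m), for 0.2 s.
At the end, for the whole second after the job is handed in: The knob is pushed home (within 4 mm), all four pieces lie in the bin (below 60 mm over the bench, inside the bin's outline), and the scraper stands upright (within 7 degrees) on the plate, its centre over the plate or at most 15 mm past the edge of the opening (all of step 2 and value of joint pull below 0.004 m and z of scraper_center in the frame of station between 0.131 and 0.143 m and angle between scraper_center's own z axis and vertical below 0.12 rad and x of scraper_center in the frame of station between -0.06 and 0.06 m and y of scraper_center in the frame of station between -0.25 and 0.045 m); the robot touches nothing.
It fails at once if a piece is handled with the fingers (more than 3 N) (contact force between the fingers and piece1 above 3 N or contact force between the fingers and piece2 above 3 N or contact force between the fingers and piece3 above 3 N or contact force between the fingers and piece4 above 3 N).
It fails at once if the carton, jar or padlock is moved more than 20 mm or tipped (distance of any of carton, jar, padlock from where it was at the start of the episode above 0.02 m or angle between any of carton, jar, padlock's own z axis and vertical above 0.3 rad).
It also fails if it takes over 64 s, if anything falls off the work surface, if the arm or the gripper's body presses on something with over 40 N, if the wrist force passes 120 N, or if a joint passes its speed limit or range.

### The arm

A 6-joint arm with a two-finger parallel gripper is mounted at the origin on the work surface. World frame = base frame: x ahead of the robot, y to its left, z up, the work surface at z = 0. Lengths are in m, angles in rad, forces in N, time in s.
With the tool pointing down it reaches from about 0.25 to 0.775 m from the base axis. Payload 4 kg.
Tool frame: the origin (TCP) lies at the very end of the fingers, on their centre line; the grasp point (between the pads) lies 19 mm behind it; z points along the fingers, y is the line along which they close (so a half turn about z gives the same grasp; the last joint's range is limited). The gripper opens to 94 mm and grips with 3 to 60 N. Pads are 16 mm wide; open, the fingers measure 119 mm over their backs; the gripper's body (75 mm by 177 mm) begins 78 mm behind the grasp point.
Start: joints at [-1.423, 0.087, 1.371, -0, 1.684, -0.103], TCP at [0.136, -0.533, 0.206] pointing down, gripper open.
Joint ranges: [-3.1, 3.1], [-0.76, 2.03], [0.27, 2.55], [-1.08, 4.22], [0.17, 2.65], [-2.57, 2.57]. Speed limits (rad/s): [2.79, 2.79, 3.14, 3.14, 3.14, 3.14].

### API

Orientations are given as [roll, pitch, yaw] about the fixed x, y, z axes, in that order (R = Rz(yaw) Ry(pitch) Rx(roll)).
In Python, from bench import robot, snapshot, finder gives the robot as it stands.
- The arm moves only by the tool drive_tool, never from a script. Its argument "deltas" is text: rows parted by semicolons, each of 7 numbers parted by spaces: the shift along the tool's x, y, z each as a share of 100 mm, from -1 to 1, then the turn, a rotation vector about the tool's x, y, z each as a share of 90 degrees, from -1 to 1, then the finger opening in mm, from 0 to 94. In form: tx ty tz rx ry rz gripper; .... A call has 1 to 5 rows; each row is the pose to reach, as a shift and turn from the pose commanded when the call began, along the tool's axes at that moment; what a row does not reach only later rows make up. A row lasts 1/10 s, in which the tool goes at most 50 mm and 8.59 degrees, less where a joint would pass 70% of its speed; a pose out of reach is approached as far as the arm can. A call with a number of a shift or a turn outside -1 to 1 is refused whole. A call with a gripper value outside its range is refused whole. The fingers move at their own pace and stop on an object; the grip force is fixed at half the most. Time passes only in rows, so rows that repeat a pose let the fingers close. It gives the time, the measured TCP pose, the force, the opening and the grip force at its end, in the units of the state.
- robot.get_obs(): the state, without advancing time (a new reading comes with each control period).
- snapshot(name): name is "side" or "top"; returns a dict with "img" (400x640x3 uint8, red, green, blue), "fx", "fy", "cx", "cy" (pixels), "T" (4x4, takes a point from camera to world coordinates). Camera axes: x right, y up, looking along -z (the intrinsics and any distortion apply to the point x, -y, -z); pixel columns grow to the right and rows downward; lengths in m; the calibration is good to about 2 mm. A picture is of the moment at which its call begins. There is no depth.
- robot.close_job(): hands the job in; it is judged then, once.
Trained networks look in the newest picture that a camera, given by its name, has taken for a name from the list of things; names that differ only in an ending like _2 or _b are one class to them, and where a whole thing is asked for, a point or a joint stands for the part that bears it (a point fixed in the world has none). Each returns a list of dicts, best first, with "confidence" (0 to 1); they miss things now and then, are a little off and sometimes report something else, mostly with a low value. They report only what shows in the picture. A call takes as long as a camera call. They do not tell look-alikes from the thing itself.
- finder.look_for(camera, thing): "xy" ([column, row] in pixels, amid what is visible of it).
- finder.masks_of(camera, thing): "region" (400x640 bool, what is visible of it) and "xy" ([column, row] in pixels, amid what is visible of it).
- finder.landmark_of(camera, thing): "xy" ([column, row] in pixels: a listed point, or the origin of a listed thing).
The state is a dict: "time": time; "joint_positions": joint angles; "qvel": joint speeds; "joint_torque": joint torques, N m; "tool_pos": TCP position; "ee_rot": TCP orientation; "wrist_force": force on the tool from outside, world axes, zero at the start; "wrist_torque": the same for the moment, N m; "width": finger opening in m; "finger_force": force on a finger pad.
Only numpy, scipy, OpenCV 4.12 (cv2) and the standard library are available. Lean on these libraries where they do the work, as an engineer would, in place of code of your own. Each camera call takes 0.05 s, during which the arm holds its last target. There are 200 camera calls.

## Working session

There is one attempt and no reset: what is moved stays moved. The work goes in short steps, Python scripts to look and compute and a tool call to move; the robot and the scene stay as the last step left them, time stands still between calls to the robot, and variables do not carry over. Pictures are saved under pics/ and viewed, at most 10 in all, crops included, and the job is handed in when it is done.

Besides the shell and the picture viewer there is one more tool, called as name(argument=value, ...) on one line, values as JSON. drive_tool: Moves the arm, as the interface text tells. Shift numbers are shares of 100 mm and turn numbers shares of 90 degrees, none past 1 either way. Its arguments: {"type":"object","properties":{"deltas":{"type":"string"}},"required":["deltas"]}

```bash
ls; mkdir -p pics; python3 - <<'E'
from bench import robot, snapshot, finder
import cv2, numpy as np
o=robot.get_obs(); print({k:np.round(v,3) for k,v in o.items()})
ims=[]
for c in("side","top"):
    s=snapshot(c); print(c,s['fx'],s['fy'],s['cx'],s['cy'],[k for k in s],np.round(s['T'],4).tolist())
    cv2.imwrite(f"pics/{c}0.png",s['img'][:,:,::-1])
    for t in["station","opening","guard","pull_grip","scraper_center","piece1","piece3","carton","jar","padlock"]:
        print(t,[(np.round(d['xy']).tolist(),round(d['confidence'],2)) for d in finder.landmark_of(c,t)][:5])
E
```

```text
pics
{'time': np.float64(0.0), 'joint_positions': array([-1.423,  0.088,  1.372, -0.   ,  1.684, -0.103]), 'qvel': array([-0.001,  0.   , -0.001,  0.   , -0.   ,  0.002]), 'joint_torque': array([-0.0000e+00, -3.4019e+01, -3.0242e+01,  7.2000e-02,  3.3000e-02,
       -0.0000e+00]), 'tool_pos': array([ 0.136, -0.532,  0.204]), 'ee_rot': array([-3.139, -0.   ,  0.251]), 'wrist_force': array([-0.297, -1.057, -0.408]), 'wrist_torque': array([ 0.001,  0.009, -0.018]), 'finger_force': np.float64(0.0), 'width': np.float64(0.094)}
side 466.48690485910305 466.48690485910305 317.6788721645953 199.60044574329498 ['img', 'fx', 'fy', 'cx', 'cy', 'T'] [[0.9261, 0.2873, -0.2446, 0.3129], [-0.3771, 0.7273, -0.5734, -0.7041], [0.0132, 0.6233, 0.7819, 0.9958], [0.0, 0.0, 0.0, 1.0]]
station [([319.0, 226.0], 0.95)]
opening [([316.0, 182.0], 0.57)]
guard [([308.0, 116.0], 0.8)]
pull_grip [([306.0, 139.0], 0.66)]
scraper_center [([397.0, 351.0], 0.83), ([336.0, 272.0], 0.81), ([257.0, 354.0], 0.57)]
piece1 [([340.0, 236.0], 0.76), ([307.0, 211.0], 0.73), ([307.0, 242.0], 0.69)]
piece3 [([340.0, 236.0], 0.
[... 254 characters left out ...]
02.7775185758168 ['img', 'fx', 'fy', 'cx', 'cy', 'T'] [[0.151, 0.9628, -0.2243, 0.3787], [-0.9885, 0.1477, -0.0314, -0.0919], [0.0029, 0.2265, 0.974, 0.9881], [0.0, 0.0, 0.0, 1.0]]
station [([322.0, 212.0], 0.98)]
opening [([336.0, 187.0], 0.26)]
guard [([224.0, 146.0], 0.56)]
pull_grip [([234.0, 161.0], 0.54)]
scraper_center [([421.0, 331.0], 0.96), ([484.0, 219.0], 0.85), ([410.0, 228.0], 0.78)]
piece1 [([326.0, 218.0], 0.8), ([367.0, 199.0], 0.78), ([360.0, 233.0], 0.59), ([337.0, 190.0], 0.47)]
piece3 [([326.0, 218.0], 0.8), ([367.0, 199.0], 0.78), ([360.0, 233.0], 0.59), ([337.0, 190.0], 0.47)]
carton [([399.0, 170.0], 0.96)]
jar [([337.0, 150.0], 0.91)]
padlock [([283.0, 130.0], 0.73)]
```

View pics/side0.png

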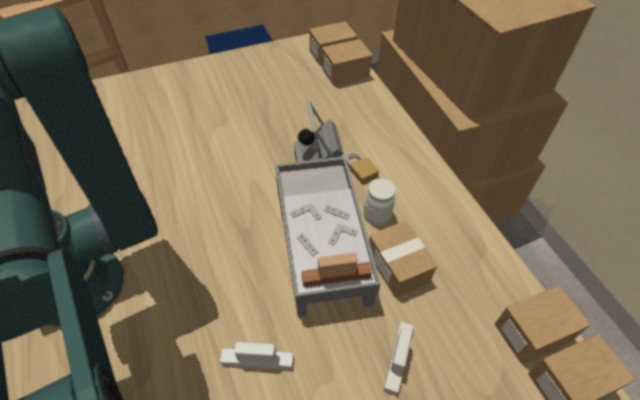

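View pics/top0.png

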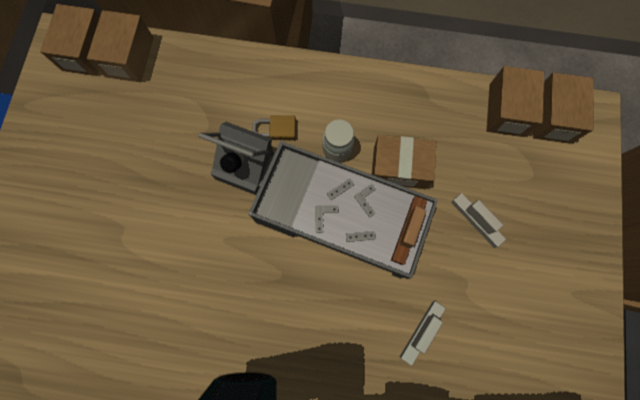

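The side picture shows the station with its wooden scraper at about (336,272), knob at (306,139) and two white look-alikes at (257,354) and (397,351). In the top picture the scraper is at (410,228), the knob at (231,161), and four pieces lie on the plate around (326–367, 190–237).

```bash
cat > h.py <<'E'
from bench import robot, snapshot, finder
import cv2, numpy as np
from scipy.optimize import least_squares
from scipy.spatial.transform import Rotation as R
def proj(s,P):
    P=np.atleast_2d(P); T=s['T']; q=(P-T[:3,3])@T[:3,:3]
    return np.c_[s['cx']+s['fx']*q[:,0]/-q[:,2], s['cy']-s['fy']*q[:,1]/-q[:,2]]
def ray(s,px):
    d=np.array([(px[0]-s['cx'])/s['fx'],-(px[1]-s['cy'])/s['fy'],-1.]); return s['T'][:3,3],s['T'][:3,:3]@d
def at_z(s,px,z):
    o,d=ray(s,px); return o+d*(z-o[2])/d[2]
def tri(obs):
    A=np.zeros((3,3));b=np.zeros(3)
    for s,px in obs:
        o,d=ray(s,px); d=d/np.linalg.norm(d); M=np.eye(3)-np.outer(d,d); A+=M;b+=M@o
    return np.linalg.solve(A,b)
def st2w(p,P):
    c,s=np.cos(p[2]),np.sin(p[2]); P=np.atleast_2d(P).astype(float)
    return np.c_[p[0]+c*P[:,0]-s*P[:,1],p[1]+s*P[:,0]+c*P[:,1],P[:,2]]
def w2st(p,P):
    c,s=np.cos(p[2]),np.sin(p[2]); P=np.atleast_2d(P).astype(float); d=P[:,:2]-np.array(p[:2])
    return np.c_[c*d[:,0]+s*d[:,1],-s*d[:,0]+c*d[:,1],P[:,2]]
E
python3 - <<'E'
from h import *
S={c:snapshot(c) for c in("side","top")}
px={"station":[(319,226),(322,212)],"opening":[(316,182),None],"guard":[(308,116),(224,146)],"pull_grip":[(306,139),(234,161)],"scraper_center":[(336,272),(410,228)]}
for c in S:
    for t in["station","opening","guard","pull_grip","scraper_center"]:
        pass
T={}
for k,(a,b) in px.items():
    if b: T[k]=tri([(S['side'],a),(S['top'],b)]); print(k,T[k].round(4))
# rim-top corner fit
rim=np.array([[sx*.09,y,.115] for sx,y in((-1,-.25),(1,-.25),(1,.126),(-1,.126))])
obs={'top':[(411,276),(436,199),(284,146),(252,213)]}
f=lambda p:np.r_[(proj(S['top'],st2w(p,rim))-obs['top']).ravel(),(proj(S['side'],st2w(p,[[0,0,0],[0,.075,.1]]))-[(319,226),(316,182)]).ravel()*.5,(proj(S['top'],st2w(p,[[0,0,0]]))-[(322,212)]).ravel()*.5]
r=least_squares(f,[.4,-.1,.3]);p=r.x
print(p,f(p).round(1)); np.save('p.npy',p)
for k in T: print(k,w2st(p,T[k]).round(4))
pans=[]
for c,(x0,y0,w,h) in dict(top=(190,110,260,180),side=(250,90,170,220)).items():
    k=3 if c=='top' else 2.6
    im=cv2.resize(S[c]['img'][y0:y0+h,x0:x0+w,::-1],None,fx=k,fy=k,interpolation=cv2.INTER_CUBIC)
    def pl(P,col,cl=True):
        q=((proj(S[c],st2w(p,P))-[x0,y0]+.5)*k).astype(np.int32); cv2.polylines(im,[q],cl,col,1)
    pl(rim,(0,0,255)); pl([[-.085,-.244,.1],[.085,-.244,.1],[.085,.03,.1],[-.085,.03,.1]],(0,255,0))
    cv2.imwrite(f'pics/ov_{c}.png',im)
E
```

```text
station [ 0.5854 -0.0657  0.0137]
guard [0.649  0.1528 0.189 ]
pull_grip [0.641  0.1454 0.117 ]
scraper_center [ 0.55   -0.2605  0.1221]
[ 0.59142743 -0.05573518 -0.2182117 ] [ 2.5  1.3  3.1  1.1 -2.4 -4.  -1.9  1.1 -0.6  0.  -1.3 -1.3 -1.5 -1.9]
station [[-0.0038 -0.011   0.0137]]
guard [[0.011 0.216 0.189]]
pull_grip [[0.0048 0.2071 0.117 ]]
scraper_center [[ 0.0039 -0.2089  0.1221]]
```

View pics/ov_top.png

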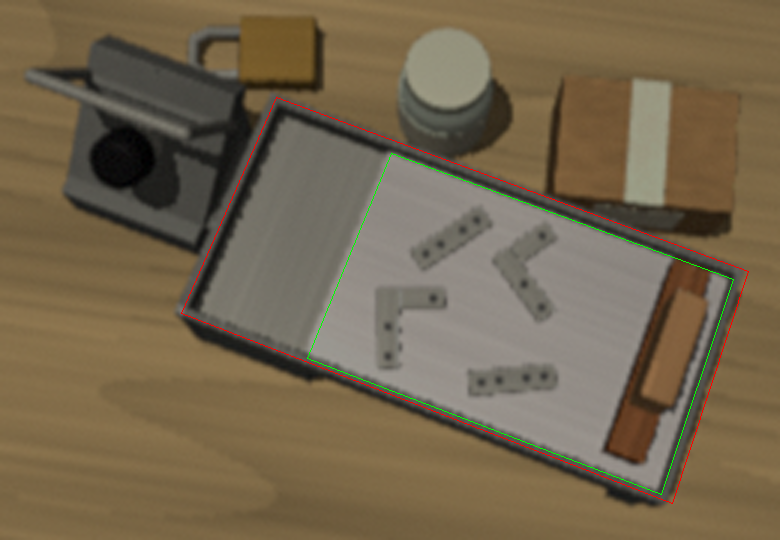

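View pics/ov_side.png

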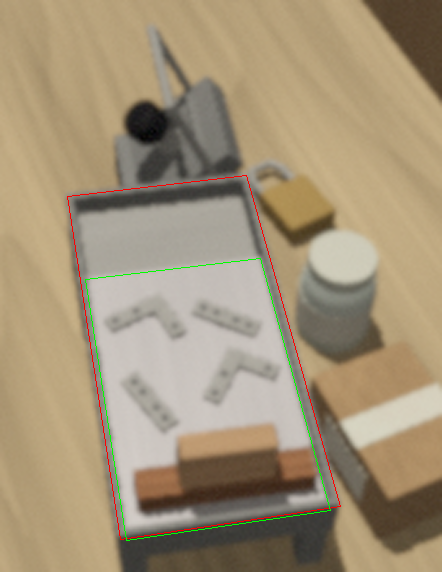

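The overlays match the real rims and plate to within about 1 original pixel, so the station pose is good to about 3 mm. Next I'll locate the knob head and the scraper precisely.

```bash
cat >> h.py <<'E'
A40=np.radians(40)
def pose(p,yaw_off,tilt):
    # tool x ~ +station x, closing along station y, tilted so that fingers point away from robot by tilt
    return R.from_euler('xyz',[np.pi,0,0])if 0 else R.from_euler('z',p[2]+yaw_off)*R.from_euler('y',-tilt)*R.from_euler('x',np.pi)
def cur():
    o=robot.get_obs(); return np.array(o['tool_pos']),R.from_euler('xyz',o['ee_rot']),o
def delta(pos0,R0,pos1,R1):
    return np.r_[R0.inv().apply(np.array(pos1)-pos0)/.1,(R0.inv()*R1).as_rotvec()/(np.pi/2)].round(3)
E
python3 - <<'E'
from h import *
p=np.load('p.npy'); S={c:snapshot(c) for c in("side","top")}
ax=np.array([-np.sin(A40),0,np.cos(A40)]);u=np.array([np.cos(A40),0,np.sin(A40)]);v=np.array([0,1,0])
t=np.linspace(0,2*np.pi,40)[:,None]
cyl=np.r_[[.018*ax+.022*(np.cos(t)*u+np.sin(t)*v),-.017*ax+.022*(np.cos(t)*u+np.sin(t)*v)]].reshape(-1,3)
cen={}
for c,(g,r) in dict(top=((231,162),14),side=((306,137),14)).items():
    m=(S[c]['img'].max(2)<32).astype(np.uint8); n,l,st,ce=cv2.connectedComponentsWithStats(m)
    i=1+np.argmin(np.linalg.norm(ce[1:]-g,axis=1)); cen[c]=ce[i]; print(c,ce[i],st[i])
def f(k):
    out=[]
    for c in S:
        h=cv2.convexHull(proj(S[c],st2w(p,k+cyl)).astype(np.float32)); M=cv2.moments(h); out+=[M['m10']/M['m00']-cen[c][0],M['m01']/M['m00']-cen[c][1]]
    return np.array(out)
r=least_squares(f,[0,.21,.12],diff_step=1e-3); print('knob st',r.x,r.fun,'w',st2w(p,r.x))
for c in S:
    h=cv2.convexHull(proj(S[c],st2w(p,r.x+cyl)).astype(np.float32)); print(c,'model bbox',cv2.boundingRect(h),cv2.contourArea(h))
np.save('k.npy',r.x)
# scraper: masks centroid/pose
q=[(605/3+190,455/3+110),(645/3+190,462/3+110),(675/3+190,258/3+110),(710/3+190,268/3+110)]
print('foot top corners st',w2st(p,np.array([at_z(S['top'],x,.125) for x in q])).round(3).tolist())
g=[(640/3+190,402/3+110),(670/3+190,411/3+110),(676/3+190,289/3+110),(707/3+190,296/3+110)]
print('grip top st',w2st(p,np.array([at_z(S['top'],x,.175) for x in g])).round(3).tolist())
k=st2w(p,r.x)[0]; Rk=pose(p,0,A40); a=-Rk.as_matrix()[:,2]
P0,R0,o=cur(); print('pose cur',P0,R0.as_euler('xyz'))
R1=Rk; print('R1 euler',R1.as_euler('xyz'),'z',R1.as_matrix()[:,2],'outward',a)
print('grasp TCP',k-.019*a,'approach',k+.101*a)
E
```

```text
top [233.49464668 163.76231263] [220 148  29  31 467]
side [306.96396396 138.4954955 ] [300 133  14  12 111]
knob st [0.00322919 0.20579374 0.11751402] [-0.34072081  0.13328189  0.07514387 -0.29623399] w [[0.63913111 0.14447934 0.11751402]]
side model bbox (296, 128, 22, 21) 299.21266424446367
top model bbox (221, 151, 25, 25) 428.56988494482357
foot top corners st [[-0.077, -0.195, 0.125], [-0.072, -0.223, 0.125], [0.076, -0.196, 0.125], [0.078, -0.222, 0.125]]
grip top st [[-0.042, -0.199, 0.175], [-0.041, -0.219, 0.175], [0.04, -0.197, 0.175], [0.043, -0.218, 0.175]]
pose cur [ 0.1364823  -0.53282359  0.20552225] [3.14143876e+00 1.80571986e-06 2.50824052e-01]
R1 euler [ 3.14159265 -0.6981317  -0.2182117 ] z [ 0.62754464 -0.13915328 -0.76604444] outward [-0.62754464  0.13915328  0.76604444]
grasp TCP [0.65105446 0.14183542 0.10295918] approach [0.5757491  0.15853382 0.19488451]
```

```bash
python3 - <<'E'
from h import *
p=np.load('p.npy'); S={c:snapshot(c) for c in("side","top")}
kp=tri([(S['side'],(306.3,137.2)),(S['top'],(230.8,162.5))]); print(kp,w2st(p,kp))
ims=[]
for c,(x,y) in dict(top=(206,138),side=(281,112)).items():
    im=S[c]['img'][y:y+50,x:x+50,::-1].astype(float)/255
    im=cv2.resize((im**.45*255).astype(np.uint8),None,fx=8,fy=8,interpolation=cv2.INTER_CUBIC); ims.append(im)
    q=((proj(S[c],kp)[0]-[x,y]+.5)*8).astype(int); cv2.circle(im,tuple(int(i) for i in q),2,(0,0,255),-1)
cv2.imwrite('pics/knob.png',np.hstack(ims))
E
```

```text
[0.64068425 0.15204291 0.11582845] [[0.0031081  0.21351418 0.11582845]]
```

View pics/knob.png

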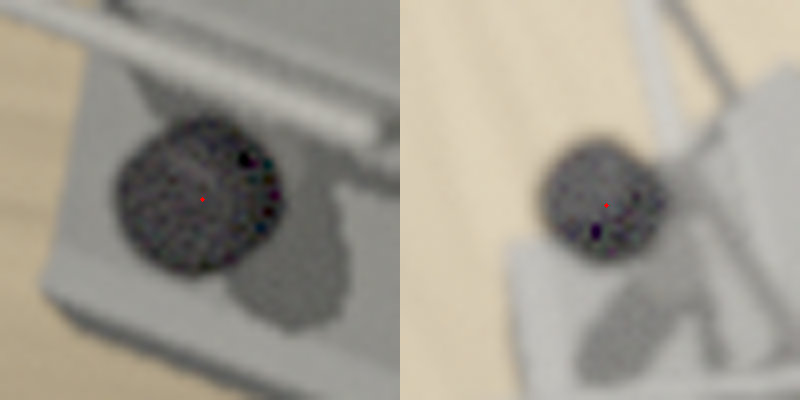

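The knob head centre is at about (230.5,162) in the top picture and (305.9,136.5) in the side picture. Its guard bar lies behind it, on the carton side.

```bash
cat >> h.py <<'E'
def plan(wps,P=None,Q=None):
    if P is None: P,Q,_=cur()
    for w,r in wps:
        d=delta(P,Q,w,r).round(2); n=int(max(np.ceil(np.linalg.norm(d[:3])*2-.05),np.ceil(np.linalg.norm(d[3:])*90/8.59-.05)))
        P=P+Q.apply(d[:3]*.1); Q=Q*R.from_rotvec(d[3:]*np.pi/2)
        print(' '.join(f'{x:g}' for x in d),'rows',n, 'OVER' if abs(d).max()>1 else '','->',P.round(3))
    return P,Q
def lerp(P0,Q0,P1,Q1,n,h=0,nr=None):
    from scipy.spatial.transform import Slerp
    nr=nr or n; s=Slerp([0,1],R.concatenate([Q0,Q1]))
    return [(P0+(P1-P0)*i/n+np.array([0,0,h*np.sin(np.pi*i/n)]),s(min(1,i/nr))) for i in range(1,n+1)]
E
python3 - <<'E'
from h import *
p=np.load('p.npy'); S={c:snapshot(c) for c in("side","top")}
print(w2st(p,tri([(S['side'],(305.9,136.5)),(S['top'],(230.5,162.0))])))
k=np.array([.003,.211,.116]); np.save('k.npy',k); kw=st2w(p,k)[0]
Rk=pose(p,0,A40); a=-Rk.as_matrix()[:,2]
P,Q,_=cur(); plan(lerp(P,Q,kw+.09*a,Rk,8,h=.09,nr=7))
E
```

```text
[[0.00261152 0.21348076 0.118839  ]]
0.76 -0.7 -0.32 -0.02 0.06 0.04 rows 3  -> [ 0.193 -0.446  0.237]
0.73 -0.74 -0.22 -0.01 0.06 0.04 rows 3  -> [ 0.248 -0.36   0.264]
0.69 -0.79 -0.07 -0.02 0.07 0.04 rows 3  -> [ 0.304 -0.272  0.281]
0.6 -0.84 0.1 -0.01 0.06 0.04 rows 3  -> [ 0.36  -0.185  0.286]
0.48 -0.88 0.27 -0.02 0.06 0.05 rows 3  -> [ 0.416 -0.098  0.276]
0.33 -0.92 0.39 -0.01 0.06 0.04 rows 3  -> [ 0.472 -0.012  0.254]
0.17 -0.95 0.48 -0.01 0.06 0.04 rows 3  -> [0.527 0.075 0.222]
0.04 -0.97 0.52 -0 0 -0 rows 3  -> [0.583 0.162 0.185]
```

drive_tool(deltas="0.38 -0.35 -0.16 -0.01 0.03 0.02 94; 0.76 -0.7 -0.32 -0.02 0.06 0.04 94; 0.76 -0.7 -0.32 -0.02 0.06 0.04 94")

```text
time: 1.8
tool_pos: [0.1941, -0.4441, 0.2403]
ee_rot: [3.109, -0.097, 0.191]
wrist_force: [-0.9, 0.1, -0.7]
width: 0.0939
finger_force: 0.0
```

drive_tool(deltas="0.37 -0.37 -0.11 0 0.03 0.02 94; 0.73 -0.74 -0.22 -0.01 0.06 0.04 94; 0.73 -0.74 -0.22 -0.01 0.06 0.04 94")

```text
time: 2.1
tool_pos: [0.2493, -0.3575, 0.2667]
ee_rot: [3.101, -0.193, 0.133]
wrist_force: [-1.1, -1.0, 0.4]
width: 0.0941
finger_force: 0.0
```

drive_tool(deltas="0.69 -0.79 -0.07 -0.02 0.07 0.04 94; 0.69 -0.79 -0.07 -0.02 0.07 0.04 94; 0.69 -0.79 -0.07 -0.02 0.07 0.04 94")

```text
time: 2.4
tool_pos: [0.3058, -0.2702, 0.2828]
ee_rot: [3.086, -0.306, 0.075]
wrist_force: [-0.6, -0.2, 0.5]
width: 0.0937
finger_force: 0.0
```

drive_tool(deltas="0.6 -0.84 0.1 -0.01 0.06 0.04 94; 0.6 -0.84 0.1 -0.01 0.06 0.04 94; 0.6 -0.84 0.1 -0.01 0.06 0.04 94")

```text
time: 2.7
tool_pos: [0.3622, -0.1807, 0.2861]
ee_rot: [3.094, -0.402, 0.019]
wrist_force: [0.1, 0.5, -0.7]
width: 0.094
finger_force: 0.0
```

drive_tool(deltas="0.48 -0.88 0.27 -0.02 0.06 0.05 94; 0.48 -0.88 0.27 -0.02 0.06 0.05 94; 0.48 -0.88 0.27 -0.02 0.06 0.05 94")

```text
time: 3.0
tool_pos: [0.4173, -0.0919, 0.2746]
ee_rot: [3.1, -0.498, -0.061]
wrist_force: [-1.4, -0.3, 0.3]
width: 0.0939
finger_force: 0.0
```

drive_tool(deltas="0.33 -0.92 0.39 -0.01 0.06 0.04 94; 0.33 -0.92 0.39 -0.01 0.06 0.04 94; 0.33 -0.92 0.39 -0.01 0.06 0.04 94")

```text
time: 3.3
tool_pos: [0.4725, -0.0075, 0.2512]
ee_rot: [3.118, -0.591, -0.135]
wrist_force: [-0.7, 0.1, -0.2]
width: 0.0939
finger_force: 0.0
```

drive_tool(deltas="0.17 -0.95 0.48 -0.01 0.06 0.04 94; 0.17 -0.95 0.48 -0.01 0.06 0.04 94; 0.17 -0.95 0.48 -0.01 0.06 0.04 94; 0.17 -0.95 0.48 -0.01 0.06 0.04 94")

```text
time: 3.7
tool_pos: [0.528, 0.0748, 0.2196]
ee_rot: [-3.138, -0.685, -0.218]
wrist_force: [-0.1, -0.6, -0.7]
width: 0.0939
finger_force: 0.0
```

Excellent tracking. Next comes the last approach, then I'll check.

```bash
python3 - <<'E'
from h import *
p=np.load('p.npy');k=np.load('k.npy')+[0,.001,.001];kw=st2w(p,k)[0];Rk=pose(p,0,A40); a=-Rk.as_matrix()[:,2]
plan([(kw+.09*a,Rk),(kw-.017*a,Rk)])
E
```

```text
0.06 -0.98 0.49 -0 0.01 0 rows 3  -> [0.584 0.163 0.186]
-0 0 1.07 -0 -0 0 rows 3 OVER -> [0.651 0.148 0.104]
```

drive_tool(deltas="0.06 -0.98 0.49 0 0.01 0 94; 0.06 -0.98 0.49 0 0.01 0 94; 0.06 -0.98 0.49 0 0.01 0 94; 0.06 -0.98 0.49 0 0.01 0 94")

```text
time: 4.1
tool_pos: [0.5843, 0.1614, 0.1877]
ee_rot: [-3.137, -0.703, -0.222]
wrist_force: [-0.0, -0.3, 1.0]
width: 0.0939
finger_force: 0.0
```

drive_tool(deltas="0 0 0.2 0 0 0 94; 0 0 0.4 0 0 0 94; 0 0 0.6 0 0 0 94; 0 0 0.6 0 0 0 94")

```text
time: 4.5
tool_pos: [0.6212, 0.1512, 0.142]
ee_rot: [-3.136, -0.704, -0.226]
wrist_force: [1.1, -0.3, -0.5]
width: 0.0943
finger_force: 0.0
```

```bash
python3 - <<'E'
from h import *
P,Q,o=cur();print(P,Q.as_euler('xyz'),o['wrist_force'])
ims=[]
for c,(x,y) in dict(top=(180,110),side=(250,60)).items():
    im=snapshot(c)['img'][y:y+100,x:x+80,::-1].astype(float)/255
    ims.append(cv2.resize((im**.5*255).astype(np.uint8),None,fx=5,fy=5,interpolation=cv2.INTER_CUBIC))
cv2.imwrite('pics/knob2.png',np.hstack(ims))
E
```

```text
[0.62117852 0.15121655 0.14202194] [-3.13568984 -0.70352722 -0.22561624] [ 1.13443166 -0.25173905 -0.49689248]
```

View pics/knob2.png

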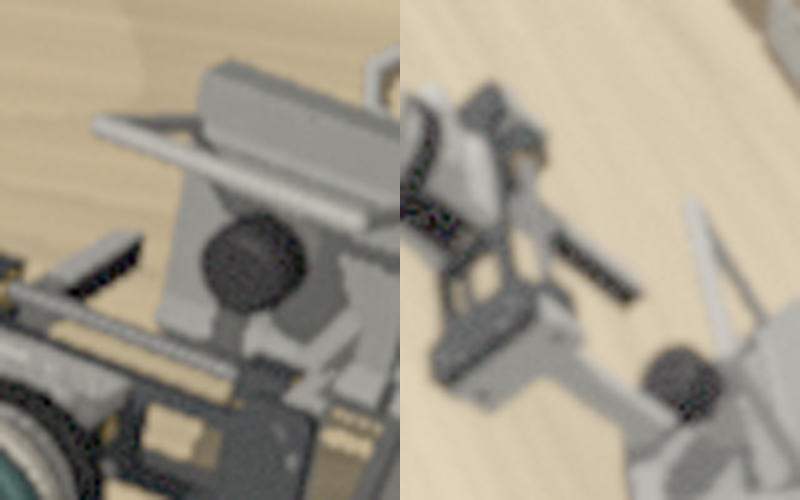

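The pictures show the open fingers straddling the knob axis, with the knob at (250,262) in the left crop and (683,383) in the right. The guard bar is clear on the far side, so I'll move in and close.

drive_tool(deltas="0 0 0.2 0 0 0 94; 0 0 0.35 0 0 0 94; 0 0 0.48 0 0 0 94; 0 0 0.48 0 0 0 94")

```text
time: 5.0
tool_pos: [0.6515, 0.148, 0.1048]
ee_rot: [-3.134, -0.703, -0.223]
wrist_force: [-0.1, 0.1, 0.5]
width: 0.0945
finger_force: 0.0
```

drive_tool(deltas="0 0 0 0 0 0 40; 0 0 0 0 0 0 40; 0 0 0 0 0 0 40; 0 0 0 0 0 0 40; 0 0 0 0 0 0 40")

```text
time: 5.5
tool_pos: [0.6518, 0.1492, 0.107]
ee_rot: [-3.132, -0.706, -0.223]
wrist_force: [-0.2, -0.7, -0.1]
width: 0.0571
finger_force: 0.0
```

drive_tool(deltas="0 0 0 0 0 0 38; 0 0 0 0 0 0 38; 0 0 0 0 0 0 38")

```text
time: 5.8
tool_pos: [0.6525, 0.152, 0.1069]
ee_rot: [-3.125, -0.707, -0.224]
wrist_force: [3.1, 8.4, -1.9]
width: 0.0433
finger_force: 30.0
```

drive_tool(deltas="0 -0.03 -0.05 0 0 0 38; 0 -0.03 -0.15 0 0 0 38; 0 -0.03 -0.25 0 0 0 38; 0 -0.03 -0.35 0 0 0 38; 0 -0.03 -0.41 0 0 0 38")

```text
time: 6.3
tool_pos: [0.6267, 0.1578, 0.138]
ee_rot: [-3.131, -0.707, -0.223]
wrist_force: [38.3, -2.2, -29.4]
width: 0.0432
finger_force: 30.0
```

drive_tool(deltas="0 0 -0.02 0 0 0 38; 0 0 -0.02 0 0 0 38; 0 0 -0.02 0 0 0 38")

```text
time: 6.6
tool_pos: [0.6266, 0.1578, 0.1379]
ee_rot: [-3.131, -0.707, -0.222]
wrist_force: [19.8, 0.8, -14.0]
width: 0.0431
finger_force: 30.0
```

drive_tool(deltas="0 0 0.02 0 0 0 94; 0 0 0.02 0 0 0 94; 0 0 0.02 0 0 0 94; 0 0 0.02 0 0 0 94; 0 0 0.02 0 0 0 94")

```text
time: 7.1
tool_pos: [0.6263, 0.1574, 0.1382]
ee_rot: [-3.132, -0.706, -0.223]
wrist_force: [0.4, 0.1, 0.1]
width: 0.0798
finger_force: 0.0
```

drive_tool(deltas="0 0 -0.3 0 0 0 94; 0 0 -0.7 0 0 0 94; 0 0 -0.9 0 0 0 94; 0 0 -0.9 0 0 0 94")

```text
time: 7.5
tool_pos: [0.5698, 0.1707, 0.211]
ee_rot: [-3.126, -0.712, -0.225]
wrist_force: [-0.9, 0.1, -0.6]
width: 0.0939
finger_force: 0.0
```

```bash
python3 - <<'E'
from h import *
p=np.load('p.npy'); P,Q,o=cur();print(P,o['wrist_force'])
ims=[]
for c,(x,y,w,h,k) in dict(top=(200,110,240,180,2),side=(250,90,145,180,2)).items():
    s=snapshot(c);im=s['img'][y:y+h,x:x+w,::-1].astype(float)/255
    ims.append(cv2.resize((im**.6*255).astype(np.uint8),None,fx=k,fy=k,interpolation=cv2.INTER_CUBIC))
    print([(np.round(d['xy'],1),round(d['confidence'],2)) for d in finder.landmark_of(c,'pull_grip')])
    print(proj(s,st2w(p,[[.003,.213,.117],[.003-.0257,.213,.117+.0306]])).round(1).tolist())
cv2.imwrite('pics/out.png',np.hstack(ims))
# scraper approach waypoints
Rs=pose(p,0,0); g=np.array([0,-.208,0]); Pw=st2w(p,[g])[0]
plan(lerp(P,Q,Pw+[0,0,.25],Rs,6,h=.04,nr=5))
E
```

```text
[0.56984442 0.17072943 0.2110473 ] [-0.90094825  0.10998416 -0.55126856]
[(array([222.8, 170.8]), 0.92), (array([399.1, 166.3]), 0.73)]
[[230.9, 162.4], [223.0, 168.4]]
[(array([298.2, 130. ]), 0.74), (array([334.3, 270.6]), 0.61), (array([306.6, 215. ]), 0.44)]
[[306.2, 137.0], [296.5, 129.6]]
0.31 0.69 -0.18 0 -0.08 0 rows 2  -> [0.566 0.099 0.238]
0.21 0.7 -0.12 0 -0.1 0 rows 2  -> [0.561 0.028 0.259]
0.16 0.71 -0.06 -0 -0.09 0 rows 2  -> [ 0.558 -0.044  0.27 ]
0.12 0.71 0.02 -0 -0.09 0 rows 2  -> [ 0.555 -0.116  0.271]
0.1 0.7 0.09 -0 -0.09 0 rows 2  -> [ 0.55  -0.187  0.264]
0.12 0.71 0.13 -0 0 0 rows 2  -> [ 0.547 -0.259  0.25 ]
```

View pics/out.png

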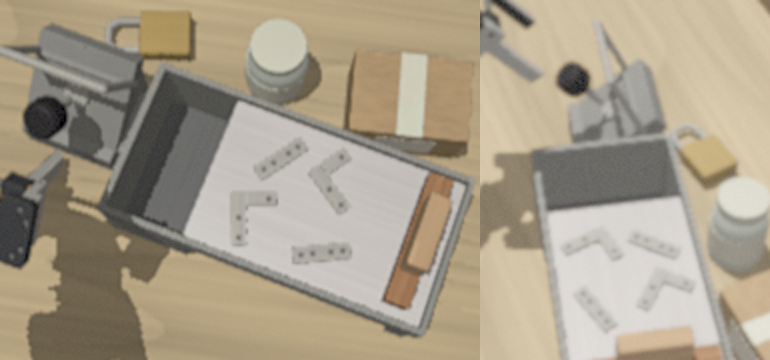

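The knob now sits out at (222,170) in the top picture, the gate is open and the bin is visible. I'll go to the scraper.

drive_tool(deltas="0.31 0.69 -0.18 0 -0.08 0 94; 0.31 0.69 -0.18 0 -0.08 0 94; 0.31 0.69 -0.18 0 -0.08 0 94")

```text
time: 8.0
tool_pos: [0.568, 0.096, 0.242]
ee_rot: [-3.132, -0.584, -0.227]
wrist_force: [0.5, -0.4, 0.0]
width: 0.0941
finger_force: 0.0
```

drive_tool(deltas="0.21 0.7 -0.12 0 -0.1 0 94; 0.21 0.7 -0.12 0 -0.1 0 94; 0.21 0.7 -0.12 0 -0.1 0 94")

```text
time: 8.3
tool_pos: [0.5626, 0.0258, 0.2598]
ee_rot: [-3.135, -0.422, -0.225]
wrist_force: [-0.8, 0.5, -0.2]
width: 0.0936
finger_force: 0.0
```

drive_tool(deltas="0.16 0.71 -0.06 0 -0.09 0 70; 0.16 0.71 -0.06 0 -0.09 0 70; 0.16 0.71 -0.06 0 -0.09 0 70")

```text
time: 8.6
tool_pos: [0.5586, -0.0453, 0.2695]
ee_rot: [-3.135, -0.278, -0.223]
wrist_force: [-0.7, 0.0, -0.3]
width: 0.0733
finger_force: 0.0
```

drive_tool(deltas="0.12 0.71 0.02 0 -0.09 0 70; 0.12 0.71 0.02 0 -0.09 0 70; 0.12 0.71 0.02 0 -0.09 0 70")

```text
time: 8.9
tool_pos: [0.5548, -0.1164, 0.2694]
ee_rot: [-3.134, -0.134, -0.221]
wrist_force: [-0.2, 0.8, -0.6]
width: 0.0699
finger_force: 0.0
```

drive_tool(deltas="0.1 0.7 0.09 0 -0.09 0 60; 0.1 0.7 0.09 0 -0.09 0 60; 0.1 0.7 0.09 0 -0.09 0 60")

```text
time: 9.2
tool_pos: [0.5506, -0.1863, 0.2612]
ee_rot: [-3.133, 0.007, -0.219]
wrist_force: [-0.6, 0.7, 0.0]
width: 0.0602
finger_force: 0.0
```

drive_tool(deltas="0.12 0.71 0.13 0 0 0 60; 0.12 0.71 0.13 0 0 0 60; 0.12 0.71 0.13 0 0 0 60; 0.12 0.71 0.13 0 0 0 60")

```text
time: 9.6
tool_pos: [0.5474, -0.2556, 0.2526]
ee_rot: [-3.133, -0.0, -0.215]
wrist_force: [-0.4, 1.4, 0.9]
width: 0.0597
finger_force: 0.0
```

```bash
python3 - <<'E'
from h import *
p=np.load('p.npy'); P,Q,o=cur();print(P,o['ee_rot'],o['width'],w2st(p,P))
Pw=st2w(p,[[0,-.208,0]])[0];Rs=pose(p,0,0)
plan([(Pw+[0,0,.2],Rs),(Pw+[0,0,.135],Rs)])
s=snapshot('side')
print([(np.round(d['xy'],1),round(d['confidence'],2)) for d in finder.landmark_of('side','scraper_center')],proj(s,st2w(p,[[0.002,-.208,.1375]])))
E
```

```text
[ 0.54736407 -0.25564421  0.25258024] [-3.13343998e+00 -4.41123626e-04 -2.15277246e-01] 0.05966472812707118 [[ 0.00025867 -0.20470744  0.25258024]]
-0 0.04 0.53 -0 -0 0 rows 2  -> [ 0.547 -0.259  0.2  ]
-0 0 0.64 -0 -0 0 rows 2  -> [ 0.547 -0.259  0.136]
[(array([401.2, 353.7]), 0.97), (array([334.2, 273.9]), 0.67), (array([257.2, 354.9]), 0.59)] [[336.18355024 267.76629136]]
```

drive_tool(deltas="0 0.05 0.3 0 0 0 66; 0 0.05 0.6 0 0 0 66; 0 0.05 0.8 0 0 0 66; 0 0.05 0.8 0 0 0 66")

```text
time: 10.1
tool_pos: [0.5447, -0.2596, 0.1684]
ee_rot: [-3.132, 0.007, -0.215]
wrist_force: [-0.4, -0.4, 0.1]
width: 0.0662
finger_force: 0.0
```

drive_tool(deltas="0 0 0.2 0 0 0 66; 0 0 0.34 0 0 0 66; 0 0 0.34 0 0 0 66; 0 0 0.34 0 0 0 20; 0 0 0.34 0 0 0 20")

```text
time: 10.6
tool_pos: [0.5467, -0.2624, 0.139]
ee_rot: [-3.135, -0.001, -0.217]
wrist_force: [0.4, -0.2, 0.2]
width: 0.0535
finger_force: 0.0
```

drive_tool(deltas="0 0 0 0 0 0 20; 0 0 0 0 0 0 20; 0 0 0 0 0 0 20; 0 0 0 0 0 0 20; 0 0 0 0 0 0 20")

```text
time: 11.1
tool_pos: [0.5463, -0.2619, 0.1379]
ee_rot: [-3.134, 0.0, -0.217]
wrist_force: [0.7, 1.1, 1.4]
width: 0.0242
finger_force: 30.0
```

```bash
python3 - <<'E'
from h import *
p=np.load('p.npy'); P,Q,o=cur();print(P,o['ee_rot'],o['width'],o['finger_force'],o['wrist_force'],w2st(p,P))
Rs=pose(p,0,0)
print('st y dir in tool',Q.inv().apply(st2w([0,0,p[2]],[[0,1,0]])[0]), 'err to Rs',(Q.inv()*Rs).as_rotvec()/(np.pi/2))
s=snapshot('top'); im=s['img'][110:290,260:450,::-1].astype(float)/255
cv2.imwrite('pics/grip.png',cv2.resize((im**.6*255).astype(np.uint8),None,fx=3,fy=3,interpolation=cv2.INTER_CUBIC))
E
```

```text
[ 0.54629887 -0.26194847  0.13793073] [-3.13404465e+00  4.72110210e-04 -2.16719050e-01] 0.024183830095587076 29.998483657836914 [0.69744274 1.07188342 1.41211084] [[ 0.00058351 -0.2110928   0.13793073]]
st y dir in tool [ 0.00149265 -0.99997041  0.00754722] err to Rs [-0.00480498  0.00030414  0.00094911]
```

View pics/grip.png

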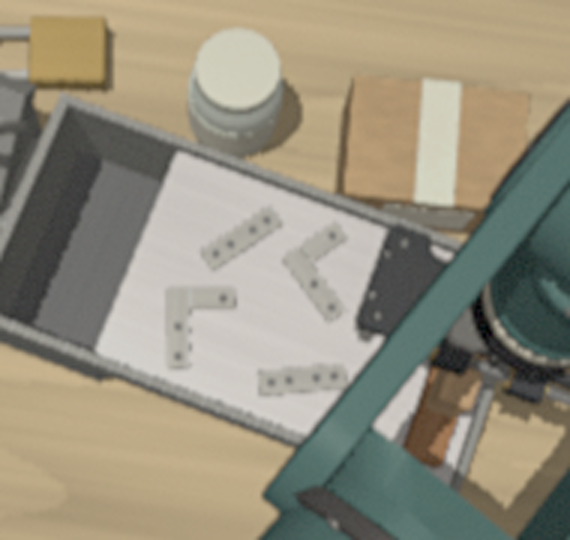

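The grip holds the scraper, with the gripper over it at the right edge. The pieces are untouched, at roughly (180,325), (240,240), (315,270) and (300,380) in the crop. I'll start sweeping along station +y.

drive_tool(deltas="0 -0.12 0 0 0 0 20; 0 -0.27 0 0 0 0 20; 0 -0.42 0 0 0 0 20; 0 -0.57 0 0 0 0 20; 0 -0.7 0.01 0 0 0 20")

```text
time: 11.65
tool_pos: [0.5615, -0.1932, 0.1378]
ee_rot: [-3.137, -0.0, -0.216]
wrist_force: [-1.7, -5.0, 6.0]
width: 0.0239
finger_force: 30.0
```

drive_tool(deltas="0 -0.12 0 0 0 0 20; 0 -0.27 0 0 0 0 20; 0 -0.42 0 0 0 0 20; 0 -0.57 0 0 0 0 20; 0 -0.7 0.01 0 0 0 20")

```text
time: 12.15
tool_pos: [0.5766, -0.1257, 0.1378]
ee_rot: [-3.138, -0.001, -0.217]
wrist_force: [-1.5, -8.1, 8.6]
width: 0.0237
finger_force: 30.0
```

```bash
python3 - <<'E'
from h import *
p=np.load('p.npy'); P,Q,o=cur();print(P,o['ee_rot'],o['width'],o['finger_force'],o['wrist_force'],w2st(p,P))
print('st y dir in tool',Q.inv().apply(st2w([0,0,p[2]],[[0,1,0]])[0]))
a=[]
for c,(x,y,w,h,k) in dict(top=(240,110,200,180,2),side=(250,90,140,180,2)).items():
    im=snapshot(c)['img'][y:y+h,x:x+w,::-1].astype(float)/255
    a.append(cv2.resize((im**.6*255).astype(np.uint8),None,fx=k,fy=k,interpolation=cv2.INTER_CUBIC))
cv2.imwrite('pics/sw1.png',np.hstack(a))
E
```

```text
[ 0.57658005 -0.12569131  0.13784132] [-3.13775227e+00 -6.57135495e-04 -2.17164173e-01] 0.023688376670034123 30.007322430610657 [-1.52532088 -8.12366614  8.56163105] [[ 0.0006491  -0.07151142  0.13784132]]
st y dir in tool [ 0.00104752 -0.99999207  0.00384106]
```

View pics/sw1.png

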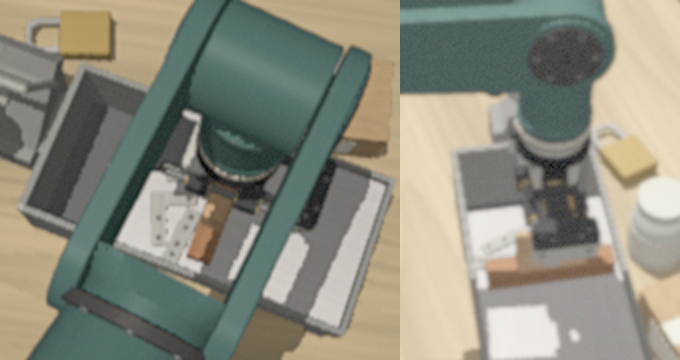

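The scraper is gathering the pieces ahead of its foot and nothing is left behind it. I'll go on to the edge.

drive_tool(deltas="0 -0.1 0 0 0 0 20; 0 -0.22 0 0 0 0 20; 0 -0.34 0 0 0 0 20; 0 -0.46 0 0 0 0 20; 0 -0.56 0 0 0 0 20")

```text
time: 12.75
tool_pos: [0.5885, -0.0709, 0.1379]
ee_rot: [-3.137, -0.0, -0.217]
wrist_force: [-0.9, -7.3, 5.1]
width: 0.0236
finger_force: 30.0
```

drive_tool(deltas="0 -0.1 0 0 0 0 20; 0 -0.2 0 0 0 0 20; 0 -0.3 0 0 0 0 20; 0 -0.4 0 0 0 0 20; 0 -0.5 0 0 0 0 20")

```text
time: 13.25
tool_pos: [0.5989, -0.0214, 0.1379]
ee_rot: [-3.135, 0.001, -0.217]
wrist_force: [-0.7, -5.1, 4.8]
width: 0.0237
finger_force: 30.0
```

drive_tool(deltas="0 -0.05 0 0 0 0 20; 0 -0.1 0 0 0 0 20; 0 -0.12 0 0 0 0 20; 0 -0.12 0 0 0 0 20; 0 -0.12 0 0 0 0 20")

```text
time: 13.75
tool_pos: [0.6015, -0.0092, 0.1379]
ee_rot: [-3.134, 0.001, -0.216]
wrist_force: [0.4, -3.9, 4.7]
width: 0.0239
finger_force: 30.0
```

```bash
python3 - <<'E'
from h import *
p=np.load('p.npy'); P,Q,o=cur();print(P,o['ee_rot'],o['width'],o['finger_force'],o['wrist_force'],w2st(p,P))
for c in('top','side'):
    s=snapshot(c)
    for t in('piece1','piece3'):
      for d in finder.landmark_of(c,t):
        print(c,t,np.round(d['xy'],1),round(d['confidence'],2),'st@.01',w2st(p,at_z(s,d['xy'],.01)).round(3)[0],'st@.1',w2st(p,at_z(s,d['xy'],.1)).round(3)[0])
E
```

```text
[ 0.6014717  -0.00921412  0.13789815] [-3.13391817e+00  1.20297371e-03 -2.16436775e-01] 0.02390135519492375 30.000118911266327 [ 0.4307441  -3.91912398  4.74339211] [[-0.00026499  0.04759228  0.13789815]]
top piece1 [292.9 181.7] 0.52 st@.01 [0.038 0.084 0.01 ] st@.1 [0.016 0.069 0.1  ]
top piece1 [281.5 207.1] 0.4 st@.01 [-0.033  0.086  0.01 ] st@.1 [-0.048  0.071  0.1  ]
top piece3 [292.9 181.7] 0.52 st@.01 [0.038 0.084 0.01 ] st@.1 [0.016 0.069 0.1  ]
top piece3 [281.5 207.1] 0.4 st@.01 [-0.033  0.086  0.01 ] st@.1 [-0.048  0.071  0.1  ]
```

drive_tool(deltas="0 0.15 0 0 0 0 20; 0 0.35 0 0 0 0 20; 0 0.55 0 0 0 0 20; 0 0.7 0 0 0 0 20; 0 0.7 0 0 0 0 20")

```text
time: 14.55
tool_pos: [0.5871, -0.0763, 0.138]
ee_rot: [-3.128, 0.0, -0.217]
wrist_force: [0.0, 0.2, 6.4]
width: 0.0238
finger_force: 30.0
```

drive_tool(deltas="0 0 0 0 0 0 60; 0 0 0 0 0 0 60; 0 0 0 0 0 0 60; 0 0 0 0 0 0 60; 0 0 0 0 0 0 60")

```text
time: 15.05
tool_pos: [0.5863, -0.0781, 0.1363]
ee_rot: [-3.134, 0.002, -0.217]
wrist_force: [1.0, -0.2, 0.8]
width: 0.0588
finger_force: 0.0
```

drive_tool(deltas="0 0 -0.2 0 0 0 60; 0 0 -0.5 0 0 0 60; 0 0 -1 0 0 0 60; 0 0 -1 0 0 0 60")

```text
time: 15.45
tool_pos: [0.5895, -0.0799, 0.2456]
ee_rot: [-3.134, -0.014, -0.217]
wrist_force: [0.5, -1.1, 0.3]
width: 0.0599
finger_force: 0.0
```

drive_tool(deltas="-0.5 0 0 0 0 0 60; -1 0 0 0 0 0 60; -1 0 0 0 0 0 60")

```text
time: 15.75
tool_pos: [0.4834, -0.0561, 0.2355]
ee_rot: [-3.134, 0.006, -0.216]
wrist_force: [0.2, 0.7, -0.5]
width: 0.0598
finger_force: 0.0
```

drive_tool(deltas="-0.5 0 0 0 0 0 60; -1 0 0 0 0 0 60; -1 0 0 0 0 0 60")

```text
time: 16.05
tool_pos: [0.3875, -0.0351, 0.2372]
ee_rot: [-3.134, 0.001, -0.216]
wrist_force: [1.0, -1.1, 0.3]
width: 0.06
finger_force: 0.0
```

```bash
python3 - <<'E'
from h import *
p=np.load('p.npy'); P,Q,o=cur();print(P,o['ee_rot'],w2st(p,P))
a=[]
for c,(x,y,w,h,k) in dict(top=(240,120,200,160,2),side=(260,90,140,160,2)).items():
    s=snapshot(c); im=s['img'][y:y+h,x:x+w,::-1].astype(float)/255
    a.append(cv2.resize((im**.5*255).astype(np.uint8),None,fx=k,fy=k,interpolation=cv2.INTER_CUBIC))
    for t in('piece1','scraper_center','pull_grip'):
      for d in finder.landmark_of(c,t):
        z={'p':.008,'s':.1375}[t[0]] if t!='pull_grip' else .148
        print(c,t,np.round(d['xy'],1),round(d['confidence'],2),'st',w2st(p,at_z(s,d['xy'],z)).round(3)[0])
cv2.imwrite('pics/sw2.png',np.hstack(a))
E
```

```text
[ 0.387464   -0.03505169  0.23717943] [-3.13414320e+00  1.14829345e-03 -2.16398091e-01] [[-0.20360432 -0.02396184  0.23717943]]
top piece1 [292.9 181.2] 0.62 st [0.039 0.085 0.008]
top piece1 [285.7 180.8] 0.53 st [0.034 0.102 0.008]
top piece1 [284.6 207.2] 0.53 st [-0.03   0.079  0.008]
top piece1 [295.9 225.1] 0.44 st [-0.061  0.036  0.008]
top scraper_center [327.4 198.6] 0.75 st [-0.001 -0.021  0.137]
top scraper_center [478.9 217.2] 0.7 st [ 0.077 -0.336  0.137]
top scraper_center [425.1 332.7] 0.63 st [-0.188 -0.301  0.137]
top pull_grip [223.6 168. ] 0.56 st [-0.022  0.212  0.148]
side piece1 [362.9 175.5] 0.51 st [0.154 0.147 0.008]
side scraper_center [321.1 205.3] 0.81 st [-0.001 -0.039  0.137]
side scraper_center [400.9 351.5] 0.78 st [ 0.087 -0.404  0.137]
side scraper_center [258.2 356.9] 0.67 st [-0.177 -0.37   0.137]
side scraper_center [317.7 227.8] 0.47 st [-0.019 -0.1    0.138]
side pull_grip [297.2 128.4] 0.87 st [-0.02   0.217  0.148]
```

View pics/sw2.png

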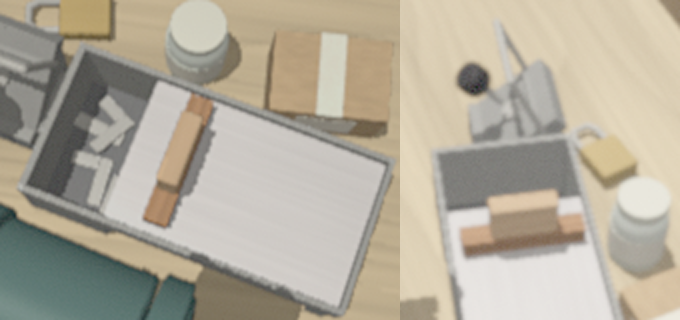

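```bash
python3 - <<'E'
from h import *
p=np.load('p.npy'); P,Q,o=cur()
k=np.array([.003,.2135,.117])+.04*np.array([-np.sin(A40),0,np.cos(A40)]); kw=st2w(p,k)[0];Rk=pose(p,0,A40); a=-Rk.as_matrix()[:,2]
# push with closed fingertips: approach TCP 40mm + 18mm face
plan(lerp(P,Q,kw+.065*a,Rk,4,h=.06,nr=4)+[(kw+.025*a,Rk)])
E
```

```text
0.34 -0.6 -0.32 -0 0.11 -0 rows 2  -> [0.438 0.015 0.269]
0.34 -0.59 -0.02 -0 0.11 -0 rows 2  -> [0.483 0.065 0.277]
0.22 -0.59 0.38 -0 0.11 -0 rows 2  -> [0.529 0.116 0.25 ]
0.03 -0.59 0.62 -0 0.12 -0 rows 2  -> [0.574 0.166 0.198]
0 -0 0.4 -0 -0 -0 rows 1  -> [0.599 0.161 0.167]
```

The plate is swept clean and the pieces lie in the bin around (85–130, 95–195) in the left crop. The scraper stands upright at about (180,160). Next I'll push the knob home with the closed fingertips.

drive_tool(deltas="0.34 -0.6 -0.32 0 0.11 0 0; 0.34 -0.6 -0.32 0 0.11 0 0; 0.34 -0.6 -0.32 0 0.11 0 0")

```text
time: 16.75
tool_pos: [0.4389, 0.0164, 0.2714]
ee_rot: [-3.133, -0.175, -0.215]
wrist_force: [-1.0, -0.0, -0.2]
width: 0.0394
finger_force: 0.0
```

drive_tool(deltas="0.34 -0.59 -0.02 0 0.11 0 0; 0.34 -0.59 -0.02 0 0.11 0 0; 0.34 -0.59 -0.02 0 0.11 0 0")

```text
time: 17.05
tool_pos: [0.4823, 0.0661, 0.2764]
ee_rot: [-3.135, -0.342, -0.216]
wrist_force: [-1.5, -0.5, -0.7]
width: 0.0154
finger_force: 0.0
```

drive_tool(deltas="0.22 -0.59 0.38 0 0.11 0 0; 0.22 -0.59 0.38 0 0.11 0 0; 0.22 -0.59 0.38 0 0.11 0 0")

```text
time: 17.35
tool_pos: [0.5263, 0.1158, 0.2446]
ee_rot: [-3.139, -0.509, -0.217]
wrist_force: [-0.6, -1.0, 0.5]
width: 0.0005
finger_force: 0.0
```

drive_tool(deltas="0.03 -0.59 0.62 0 0.12 0 0; 0.03 -0.59 0.62 0 0.12 0 0; 0.03 -0.59 0.62 0 0.12 0 0; 0.03 -0.59 0.62 0 0.12 0 0")

```text
time: 17.75
tool_pos: [0.5735, 0.1652, 0.1983]
ee_rot: [-3.135, -0.705, -0.223]
wrist_force: [-0.2, 1.0, 1.2]
width: 0.0005
finger_force: 0.0
```

```bash
python3 - <<'E'
from h import *
p=np.load('p.npy'); P,Q,o=cur(); print(o['width'],o['ee_rot'])
a0=np.array([-np.sin(A40),0,np.cos(A40)])
kw=st2w(p,np.array([.003,.2135,.117]))[0];Rk=pose(p,0,A40); a=-Rk.as_matrix()[:,2]
d=Rk.inv().apply(P-kw); print('tool offset from home head centre (tool axes)',d)
plan([(kw+.06*a,Rk),(kw+.016*a,Rk)])
E
```

```text
0.0005260916325405445 [-3.13487678 -0.70468522 -0.22267981]
tool offset from home head centre (tool axes) [-0.0001096   0.00168247 -0.10619412]
-0 -0.02 0.46 -0 -0 -0 rows 1  -> [0.603 0.161 0.163]
-0 0.01 0.44 -0 -0 -0 rows 1  -> [0.631 0.154 0.13 ]
```

drive_tool(deltas="0 -0.02 0.25 0 0 0 0; 0 -0.02 0.42 0 0 0 0; 0 -0.02 0.52 0 0 0 0; 0 -0.02 0.6 0 0 0 0; 0 -0.02 0.68 0 0 0 0")

```text
time: 18.25
tool_pos: [0.6183, 0.1584, 0.149]
ee_rot: [-3.13, -0.71, -0.226]
wrist_force: [0.0, -0.8, 1.9]
width: 0.0
finger_force: 0.8
```

drive_tool(deltas="0 0 0.08 0 0 0 0; 0 0 0.15 0 0 0 0; 0 0 0.2 0 0 0 0; 0 0 0.22 0 0 0 0; 0 0 0.22 0 0 0 0")

```text
time: 18.75
tool_pos: [0.6284, 0.1571, 0.1313]
ee_rot: [-3.132, -0.703, -0.224]
wrist_force: [-26.2, 1.0, 18.4]
width: 0.0006
finger_force: 15.5
```

drive_tool(deltas="0 0 -0.3 0 0 0 0; 0 0 -0.7 0 0 0 0; 0 0 -1 0 0 0 0; 0 0 -1 0 0 0 0")

```text
time: 19.15
tool_pos: [0.5678, 0.1719, 0.2108]
ee_rot: [-3.125, -0.713, -0.225]
wrist_force: [0.4, -0.4, 0.6]
width: 0.0004
finger_force: 0.0
```

drive_tool(deltas="-0.5 0 -0.3 0 0 0 0; -0.8 0 -0.5 0 0 0 0; -0.8 0 -0.5 0 0 0 0; -0.8 0 -0.5 0 0 0 0")

```text
time: 19.55
tool_pos: [0.4757, 0.1906, 0.1902]
ee_rot: [-3.134, -0.705, -0.22]
wrist_force: [0.6, -0.5, 0.8]
width: 0.0006
finger_force: 0.0
```

```bash
python3 - <<'E'
from h import *
p=np.load('p.npy'); S={}; K={}
for c in('top','side'):
    S[c]=s=snapshot(c)
    for t in('pull_grip','scraper_center','piece1','carton','jar','padlock'):
        print(c,t,[(np.round(d['xy'],1).tolist(),round(d['confidence'],2)) for d in finder.landmark_of(c,t)][:3])
    print('knob in/out px',proj(s,st2w(p,[[.003,.213,.117],[-.0227,.213,.1476]])).round(1).tolist())
    q=proj(s,st2w(p,[[x,.075,.094] for x in(-.05,0,.05)])).round().astype(int); print('gate colour',[s['img'][b-1:b+2,a-1:a+2].mean((0,1)).round().tolist() for a,b in q])
E
```

```text
top pull_grip [([233.2, 161.6], 0.81)]
top scraper_center [([328.7, 200.7], 0.95), ([425.7, 330.7], 0.77)]
top piece1 []
top carton [([401.2, 169.4], 0.65)]
top jar [([337.0, 149.7], 0.71)]
top padlock [([283.0, 132.0], 0.89)]
knob in/out px [[230.9, 162.4], [223.0, 168.4]]
gate colour [[128.0, 125.0, 114.0], [123.0, 120.0, 110.0], [123.0, 119.0, 109.0]]
side pull_grip [([308.0, 138.4], 0.52), ([376.9, 211.0], 0.16)]
side scraper_center [([257.3, 355.1], 0.86), ([321.0, 205.3], 0.85), ([400.4, 351.8], 0.78)]
side piece1 []
side carton [([394.3, 262.5], 0.63)]
side jar [([376.5, 213.4], 0.61), ([395.4, 264.8], 0.29)]
side padlock [([364.4, 172.4], 0.95), ([309.6, 180.5], 0.35)]
knob in/out px [[306.2, 137.0], [296.5, 129.6]]
gate colour [[167.0, 163.0, 153.0], [165.0, 161.0, 151.0], [166.0, 162.0, 152.0]]
```

```bash
python3 -c "
from bench import robot
print(robot.close_job())"
```

```text
the job is handed in; nothing more can be done
None
```

I handed the job in at about 20 s: the knob is pushed home and the gate shut, the four pieces were swept into the bin (seen before the gate closed), and the scraper stands on the plate with the carton, jar and padlock undisturbed; the hand-in gave no verdict.

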